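# Swing the bench lamp to the prism

## Robot

A 7-joint arm with a two-finger parallel gripper is mounted at the origin on the work surface. World frame = base frame: x ahead of the robot, y to its left, z up, the work surface at z = 0. Lengths are in m, angles in rad, forces in N, time in s.
With the tool pointing down it reaches from about 0.425 to 0.925 m from the base axis. Payload 6.8 kg.
Tool frame: the origin (TCP) lies at the very end of the fingers, on their centre line; the grasp point (between the pads) lies 19 mm behind it; z points along the fingers, y is the line along which they close (so a half turn about z gives the same grasp; the last joint's range is limited). The gripper opens to 85 mm and grips with 20 to 120 N. Pads are 22 mm wide; open, the fingers measure 114 mm over their backs; the gripper's body (76 mm by 85 mm) begins 54 mm behind the grasp point. The pads swing forward as they close: fully open they stand 13 mm farther back than shut.
Start: joints at [-1.448, 0.477, 0.022, 1.555, -0.011, 1.109, -0.083], TCP at [0.154, 0.657, 0.231] pointing down, gripper open.
Joint ranges: [-2.96, 2.96], [-0.34, 2.1], [-1.41, 1.46], [0.24, 2.44], [-1.37, 4.51], [0.17, 1.92], [-2.96, 2.96]. Speed limits (rad/s): [2.39, 2.39, 3.14, 3.14, 3.14, 3.14, 3.14].

## Interface

Orientations are given as a rotation vector (axis times angle).
In Python, from bench import get_obs, viewer, r gives the robot as it stands. The module is installed in compiled form; this text tells all that it offers.
- The arm moves only by the tool play_rows, never from a script. Its argument "commands" is a list that holds one entry, the list of rows, each a list of 5 numbers: the gripper's target within -1 to 1 (shut at 1, half-way at 0, fully open at -1), then the shift along the tool's x, y, z scaled (see below), then the turn about the tool's z scaled (see below). A call has 1 to 12 rows; each row is the pose to reach, as a shift and turn from the pose commanded when the call began, along the tool's axes at that moment; what a row does not reach only later rows make up. The controller multiplies each number of a shift by 0.2 m and each number of a turn by pi/2 rad. A row lasts 1/12 s, in which the tool goes at most 41.7 mm and 7.16 degrees, less where a joint would pass 70% of its speed; a pose out of reach is approached as far as the arm can. A call with a number of a shift or a turn outside -1 to 1 is refused whole. A call with a gripper value outside its range is refused whole. The fingers move at their own pace and stop on an object; "grip_force" is the grip in N (left out, the last holds). Time passes only in rows, so rows that repeat a pose let the fingers close. It gives the time, the measured TCP pose, the force, the opening and the grip force at its end, in the units of the state.
- get_obs(): the state, without advancing time (a new reading comes with each control period).
- viewer.grab_frame(name): name is "scene" or "top"; returns a dict with "pixels" (480x640x3 uint8, red, green, blue), "fovy" (degrees; the focal length in pixels is half the picture's height over the tangent of half this angle, whatever the lens; pixels are square), "cx", "cy" (the principal point, pixels), "world_to_cam" (4x4, takes a point from world to camera coordinates). Camera axes: x right, y up, looking along -z (the intrinsics and any distortion apply to the point x, -y, -z); pixel columns grow to the right and rows downward; lengths in m; the calibration is good to about 2 mm. A picture is of the moment at which its call begins. There is no depth.
- r.hand_in(): hands the job in; it is judged then, once.
Trained networks look in a picture, given as the dict that the camera call returned (one of the last four; its "shot" number tells which), for a name from the list of things; names that differ only in an ending like _2 or _b are one class to them, and where a whole thing is asked for, a point or a joint stands for the part that bears it (a point fixed in the world has none). Each returns a list of dicts, best first, with "score" (0 to 1); they miss things now and then, are a little off and sometimes report something else, mostly with a low value. They report only what shows in the picture. A call takes as long as a camera call. They do not tell look-alikes from the thing itself.
- viewer.trace(picture, thing): "pixels" (480x640 bool, what is visible of it) and "rect" ([left, top, right, bottom] in pixels, round what is visible of it).
The state is a dict: "clock": time; "joints": joint angles; "qvel": joint speeds; "tau": joint torques, N m; "tcp_pos": TCP position; "orientation": TCP orientation; "contact_force": force on the tool from outside, world axes, zero at the start; "moment": the same for the moment, N m; "grip_width": finger opening in m; "gripper_force": force on a finger pad.
Only numpy, scipy, OpenCV 4.12 (cv2) and the standard library are available. Lean on these libraries where they do the work, as an engineer would, in place of code of your own. Each camera call takes 0.05 s, during which the arm holds its last target. There are 200 camera calls.

## Task

Aim the swivelling bench lamp at the triangular prism: pull the sprung metal bar knob on top of the lamp straight up until it clears its notch, turn the lamp with it, and let the knob snap fully down into the notch that faces the prism.

Things in the scene. Friction and masses are not known exactly. Their poses are not given: they have to be found in the camera images.
- knob_grip (a point): Centre of the aluminium bar of the knob on top of the dark grey lamp head (110 x 50 x 40 mm, round nose ahead). The bar is 46 mm long (along the lamp's aim), 14 mm thick, 24 mm high, on a thin stem 20 mm clear of the head's flat top; pinch it across its thickness from above. The point is 157 mm above the bench with the knob down, on the lamp's upright turning axis. Its x axis is the aim, z up.
- beam_spot (a point): Point on the lamp's aim, 160 mm in front of its turning axis, 105 mm above the bench; it turns with the lamp. The line from the knob to it is where the lamp aims.
- knob (a joint): How far the knob is pulled up, m: 0 fully down, 0.020 the stop. A spring draws it down (5 N when down, 8 N at the stop). Down in a notch it locks the lamp; above 0.013 it turns freely. Three notches: the middle one, where it starts (aimed at the white screen), and one 60 degrees to each side; stops at 74 degrees. Let go within 12 degrees of a notch, it snaps down and centres itself.
- prism_stand: Upright triangular prism of pale acrylic (45 mm sides, 45 mm high) on a small round table on a thin post, 128 mm high in all, fixed to the bench 160 mm from the lamp's turning axis, left or right of the white screen. Origin at the centre of its round foot, on the bench. A like stand with a round block of the same acrylic is on the other side.
Things that resemble listed ones, but are neither listed nor needed, are in the scene too. What is shaped like the prism_stand but blue or purple is not meant. Leave any orange look-alike of the part that bears knob_grip alone.

How it is judged:
By the outcome, as a careful person would: the job done as asked, in the order asked, and still so for the second after the job is handed in, with the robot touching nothing.
It also fails if it takes over 32 s, if anything falls off the work surface, if the arm or the gripper's body presses on something with over 40 N, if the wrist force passes 120 N, or if a joint passes its speed limit or range.

## Working session

There is one attempt and no reset: what is moved stays moved. The work goes in short steps, Python scripts to look and compute and a tool call to move; the robot and the scene stay as the last step left them, time stands still between calls to the robot, and variables do not carry over. Pictures are saved under pics/ and viewed, at most 10 in all, crops included, and the job is handed in when it is done.

Besides the shell and the picture viewer there is one more tool, called after ">>>" as name([rows], argument=value, ...), one row to a line, values as JSON. play_rows: Moves the arm, as the interface text tells. Shifts and turns lie within -1 to 1; 1 stands for 0.2 m of shift or pi/2 rad of turn. Its arguments: {"type":"object","properties":{"commands":{"type":"array","items":{"type":"array","items":{"type":"array","items":{"type":"number","minimum":-1,"maximum":1}}}},"grip_force":{"type":"number"}},"required":["commands"]}

```bash
mkdir -p pics
cat > h.py <<'E'
import numpy as np, cv2
from bench import get_obs, viewer, r
def K(p):
    f=240/np.tan(np.radians(p["fovy"])/2); return f
def proj(p,X):
    c=np.array(p["world_to_cam"])@np.append(X,1); f=K(p)
    return np.array([p["cx"]+f*c[0]/-c[2], p["cy"]-f*c[1]/-c[2]])
def ray(p,uv):
    f=K(p); d=np.array([(uv[0]-p["cx"])/f,-(uv[1]-p["cy"])/f,-1.])
    M=np.array(p["world_to_cam"]); R=M[:3,:3]; return -R.T@M[:3,3], R.T@d
def atz(p,uv,z):
    o,d=ray(p,uv); return o+d*(z-o[2])/d[2]
E
python3 - <<'E'
from h import *
o=get_obs(); print(o["clock"],o["tcp_pos"],o["orientation"])
ims=[]
for n in("scene","top"):
    p=viewer.grab_frame(n); print(n,[k for k in p if k!="pixels"],p["fovy"],p["cx"],p["cy"])
    cv2.imwrite(f"pics/{n}0.png",p["pixels"][:,:,::-1])
    for t in("knob_grip","prism_stand","knob"):
        for d in viewer.trace(p,t): 
            ys,xs=np.nonzero(d["pixels"]); print(n,t,round(d["score"],2),d["rect"],xs.mean().round(),ys.mean().round())
E
```

```text
0.0 [0.15430147 0.65652755 0.23033829] [-3.61663821e-01 -3.12064587e+00  2.78959959e-03]
scene ['fovy', 'cx', 'cy', 'world_to_cam', 'shot'] 44.869944369002 320.4365857018923 243.34756237522356
scene knob_grip 0.76 [288.2, 127.0, 304.8, 159.1] 297.0 142.0
scene knob_grip 0.59 [258.1, 203.1, 271.7, 235.9] 266.0 218.0
scene prism_stand 0.85 [390.8, 269.8, 436.7, 349.0] 412.0 310.0
scene prism_stand 0.84 [336.0, 338.0, 378.6, 417.7] 357.0 381.0
scene prism_stand 0.77 [320.0, 273.9, 358.9, 352.5] 342.0 316.0
scene knob 0.82 [256.6, 202.7, 273.3, 236.4] 266.0 219.0
scene knob 0.75 [286.4, 126.4, 306.0, 158.0] 297.0 143.0
top ['fovy', 'cx', 'cy', 'world_to_cam', 'shot'] 56.22193177169595 326.50910742613473 233.1518448328741
top knob_grip 0.93 [363.8, 364.6, 379.8, 402.8] 371.0 381.0
top knob_grip 0.61 [375.0, 228.2, 388.8, 263.1] 383.0 245.0
top prism_stand 0.89 [279.1, 171.5, 314.3, 210.8] 294.0 191.0
top prism_stand 0.8 [202.5, 187.7, 253.2, 224.5] 230.0 206.0
top prism_stand 0.7 [254.9, 102.9, 293.1, 153.2] 275.0 127.0
top knob 0.68 [377.1, 230.1, 391.3, 264.2] 383.0 245.0
```

View pics/scene0.png

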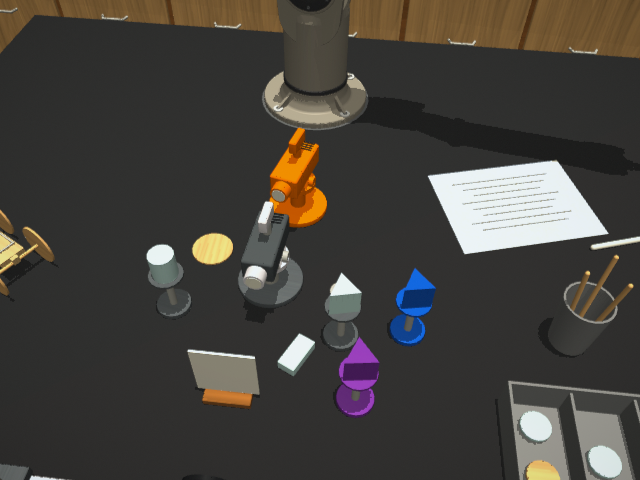

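View pics/top0.png

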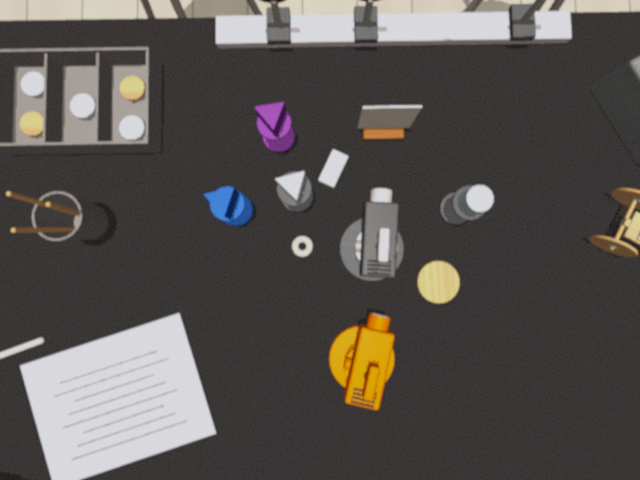

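The scene shows:
- **Lamps:** a dark grey one with the aluminium bar at scene (266,219) / top (383,245), and an orange look-alike at scene (297,142). The dark grey one fits the description.
- **Prism stands:** a pale one at scene (342,316) / top (294,191), a blue one at (412,310) and a purple one at (357,381). The round block's stand is at scene (165,280). The pale triangular one is the prism meant.

Next I'll confirm this in one crop and measure.

Run:
```python
from h import *
from scipy.optimize import least_squares
P={n:viewer.grab_frame(n) for n in("scene","top")}
c=P["scene"]["pixels"][190:370,220:450,::-1]; cv2.imwrite("pics/crop.png",cv2.resize(c,None,fx=3.2,fy=3.2,interpolation=cv2.INTER_CUBIC))
p=P["top"]; 
def pick(p,t,uv):
    D=viewer.trace(p,t); f=lambda d:np.hypot(np.nonzero(d["pixels"])[1].mean()-uv[0],np.nonzero(d["pixels"])[0].mean()-uv[1])
    d=min(D,key=f); ys,xs=np.nonzero(d["pixels"]); return np.array([xs.mean(),ys.mean()]),d["pixels"],f(d)
m={n:pick(P[n],"knob_grip",uv) for n,uv in (("scene",(266,219)),("top",(383,245)))}
print({n:(m[n][0],m[n][2],m[n][1].sum()) for n in m})
X=least_squares(lambda X:np.concatenate([proj(P[n],X)-m[n][0] for n in m]),[.6,0,.157]); print("knob tri",X.x,X.fun)
print("top z=.165",atz(p,m["top"][0],.165))
pts=np.argwhere(m["top"][1])[:,::-1].astype(np.float32); rc=cv2.minAreaRect(pts); print(rc)
b=cv2.boxPoints(rc); W=np.array([atz(p,q,.169)[:2] for q in b]); print(W)
for k in(0,1): e=W[k+1]-W[k]; print(np.linalg.norm(e),np.degrees(np.arctan2(e[1],e[0])))
# foot discs
print("lamp base",atz(p,(371,248),.0),"prism top",atz(p,(292,184),.128),"prism foot",atz(p,(296,193),.005),"cyl foot",atz(p,(455,209),.005),"screen",atz(p,(384,133),.01))
o=get_obs(); print(o["clock"],o["joints"])
from scipy.spatial.transform import Rotation as R
print(R.from_rotvec(o["orientation"]).as_matrix().round(3))
print("tcp px",proj(p,o["tcp_pos"]), proj(P["scene"],o["tcp_pos"]))
```

```text
{'scene': (array([265.81658291, 218.90703518]), np.float64(0.20563143181519009), np.int64(398)), 'top': (array([382.57038835, 244.60194175]), np.float64(0.585676141359863), np.int64(412))}
knob tri [ 0.5443275  -0.01338554  0.15185255] [-0.71294461 -0.08323275 -0.66108704  0.07720141]
top z=.165 [ 0.54388505 -0.01257075  0.165     ]
((381.6179504394531, 244.51126098632812), (14.885027885437012, 33.515018463134766), 5.440331935882568)
[[ 0.52254786  0.0020005 ]
 [ 0.56761233 -0.00352495]
 [ 0.56530416 -0.02357881]
 [ 0.52025169 -0.01795069]]
0.045401949056933226 -6.990263899420423
0.020186264520896783 -96.56576866435908
lamp base [ 0.54507756 -0.0142061   0.        ] prism top [0.63620105 0.111953   0.128     ] prism foot [0.64256934 0.11357934 0.005     ] cyl foot [ 0.60948788 -0.16080944  0.005     ] screen [ 0.74397018 -0.04105146  0.01      ]
0.6 [-1.44811097  0.47697217  0.02239545  1.55540647 -0.01148938  1.10929187
 -0.08310748]
[[-0.973  0.229  0.   ]
 [ 0.229  0.973  0.   ]
 [ 0.     0.    -1.   ]]
tcp px [-185.09032827  593.88062243] [674.82550426  64.69587396]
```

View pics/crop.png

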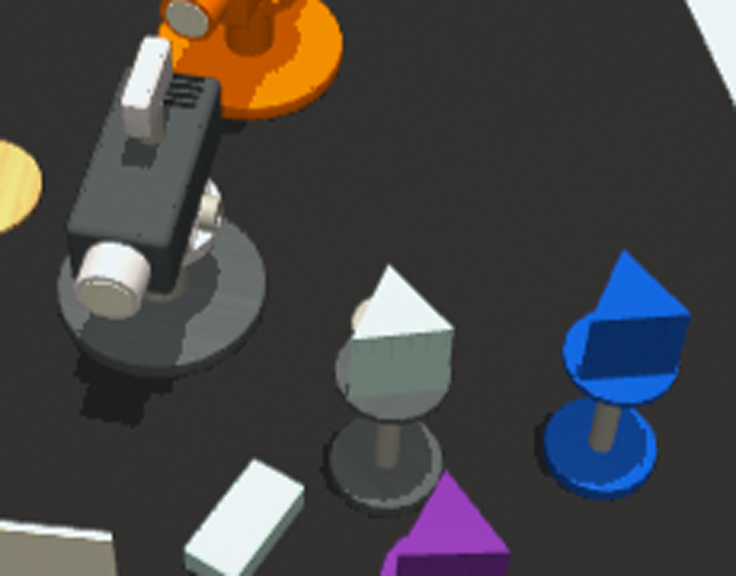

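The crop confirms it: dark grey lamp with the aluminium bar, and the pale triangular prism. Lamp axis is about (0.545, -0.014), with aim about -7°. The prism is at about 53°, so the lamp turns +60° in the world. First I move above the knob.

>>> play_rows([
  [[-1,-0.15,-0.15,0,0],[-1,-0.3,-0.31,0,0],[-1,-0.45,-0.47,0,0],[-1,-0.6,-0.63,0,0],[-1,-0.75,-0.79,0,0],[-1,-0.89,-0.937,0,0],[-1,-0.89,-0.937,0,0]],
], grip_force=50)

```text
clock: 1.18
tcp_pos: [0.2893, 0.4272, 0.2314]
orientation: [0.375, 3.117, -0.004]
contact_force: [0.9, -0.5, 0.1]
grip_width: 0.0854
gripper_force: 0.0
```

>>> play_rows([
  [[-1,-0.15,-0.15,0,0],[-1,-0.3,-0.31,0,0],[-1,-0.45,-0.47,0,0],[-1,-0.6,-0.63,0,0],[-1,-0.75,-0.79,0,0],[-1,-0.89,-0.937,0,0],[-1,-0.89,-0.937,0,0]],
])

```text
clock: 1.77
tcp_pos: [0.4183, 0.2044, 0.2318]
orientation: [0.375, 3.117, -0.002]
contact_force: [-0.8, -0.4, -0.0]
grip_width: 0.0855
gripper_force: 0.0
```

>>> play_rows([
  [[-1,-0.15,-0.15,0,0],[-1,-0.3,-0.31,0,0],[-1,-0.45,-0.47,0,-0.067],[-1,-0.6,-0.63,0,-0.067],[-1,-0.75,-0.79,0,-0.067],[-1,-0.89,-0.937,0,-0.067],[-1,-0.89,-0.937,0,-0.067],[-1,-0.89,-0.937,0,-0.067]],
])

```text
clock: 2.43
tcp_pos: [0.5472, -0.0167, 0.2316]
orientation: [0.208, 3.133, -0.003]
contact_force: [-1.0, 0.3, -0.7]
grip_width: 0.0853
gripper_force: 0.0
```

>>> play_rows([
  [[-1,0.013,0.0135,0.1,0],[-1,0.013,0.0135,0.22,0],[-1,0.013,0.0135,0.34,0],[-1,0.013,0.0135,0.42,0],[-1,0.013,0.0135,0.468,0],[-1,0.013,0.0135,0.468,0]],
])

```text
clock: 2.93
tcp_pos: [0.5418, -0.008, 0.1359]
orientation: [-0.194, -3.132, 0.0]
contact_force: [-0.3, -0.5, 0.6]
grip_width: 0.0855
gripper_force: 0.0
```

Run:
```python
from h import *
o=get_obs(); print(o["tcp_pos"],o["contact_force"])
p=viewer.grab_frame("scene"); print(proj(p,o["tcp_pos"]),proj(p,[.545,-.0138,.157]))
cv2.imwrite("pics/g1.png",cv2.resize(p["pixels"][110:300,180:400,::-1],None,fx=3,fy=3))
```

```text
[ 0.54183355 -0.00800005  0.13585095] [-0.3240707  -0.49917174  0.64962163]
[269.44575278 225.29318239] [264.56804093 216.7186275 ]
```

View pics/g1.png

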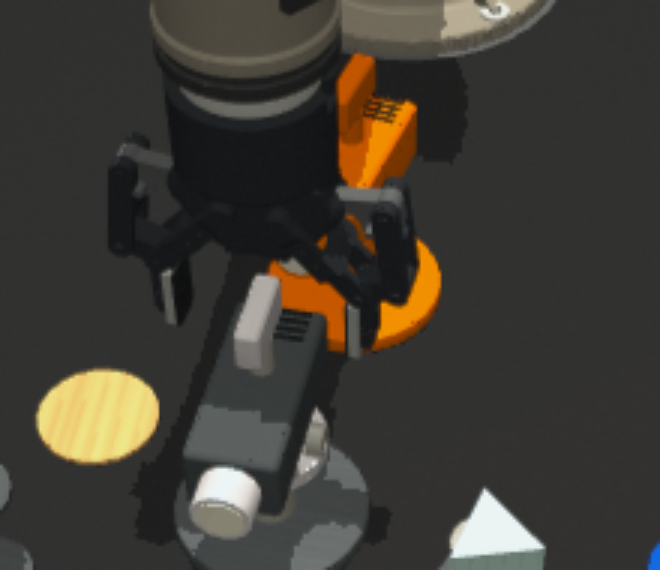

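The bar sits between the open fingers: bar at crop (258,325), tips at (172,320) and (355,355). I'll shift by about 6 mm, then close.

>>> play_rows([
  [[-1,-0.018,-0.027,-0.01,0],[-1,-0.018,-0.027,-0.01,0],[-1,-0.018,-0.027,-0.01,0]],
])

```text
clock: 3.23
tcp_pos: [0.5474, -0.0156, 0.1411]
orientation: [0.198, 3.133, 0.001]
contact_force: [-0.3, 0.0, 0.7]
grip_width: 0.0851
gripper_force: 0.0
```

>>> play_rows([
  [[1,0,0,0,0],[1,0,0,0,0],[1,0,0,0,0],[1,0,0,0,0],[1,0,0,0,0],[1,0,0,0,0],[1,0,0,0,0],[1,0,0,0,0],[1,0,0,0,0],[1,0,0,0,0]],
], grip_force=60)

```text
clock: 4.07
tcp_pos: [0.547, -0.013, 0.14]
orientation: [0.194, 3.135, 0.003]
contact_force: [0.1, 5.9, 1.7]
grip_width: 0.0126
gripper_force: 60.2
```

>>> play_rows([
  [[1,0,0,-0.03,0],[1,0,0,-0.06,0],[1,0,0,-0.085,0],[1,0,0,-0.085,0],[1,0,0,-0.085,0],[1,0,0,-0.085,0]],
])

```text
clock: 4.57
tcp_pos: [0.5468, -0.0129, 0.156]
orientation: [0.194, 3.135, 0.003]
contact_force: [5.4, 4.8, -9.1]
grip_width: 0.013
gripper_force: 58.6
```

>>> play_rows([
  [[1,0,0,0,-0.03],[1,0,0,0,-0.08],[1,0,0,0,-0.14],[1,0,0,0,-0.2],[1,0,0,0,-0.26],[1,0,0,0,-0.32],[1,0,0,0,-0.32]],
])

```text
clock: 5.15
tcp_pos: [0.5468, -0.0119, 0.1559]
orientation: [-0.601, 3.082, 0.004]
contact_force: [3.9, 8.3, -8.0]
grip_width: 0.0134
gripper_force: 58.6
```

>>> play_rows([
  [[1,0,0,0,-0.04],[1,0,0,0,-0.1],[1,0,0,0,-0.16],[1,0,0,0,-0.22],[1,0,0,0,-0.28],[1,0,0,0,-0.32],[1,0,0,0,-0.345],[1,0,0,0,-0.345],[1,0,0,0,-0.345],[1,0,0,0,-0.345]],
])

```text
clock: 5.98
tcp_pos: [0.5461, -0.011, 0.1556]
orientation: [-1.398, 2.812, 0.006]
contact_force: [2.1, 10.2, -8.6]
grip_width: 0.0132
gripper_force: 58.6
```

Run:
```python
from h import *
o=get_obs(); w=o["orientation"]; print(o["tcp_pos"],o["contact_force"],o["moment"],2*np.degrees(np.arctan2(w[1],w[0]))-90)
p=viewer.grab_frame("scene")
cv2.imwrite("pics/g2.png",cv2.resize(p["pixels"][110:350,180:440,::-1],None,fx=2.5,fy=2.5))
```

```text
[ 0.54614861 -0.01097658  0.15559417] [ 2.08743611 10.17500503 -8.63849618] [ 1.82565051 -0.79008164 -0.0507912 ] 142.8597253158171
```

View pics/g2.png

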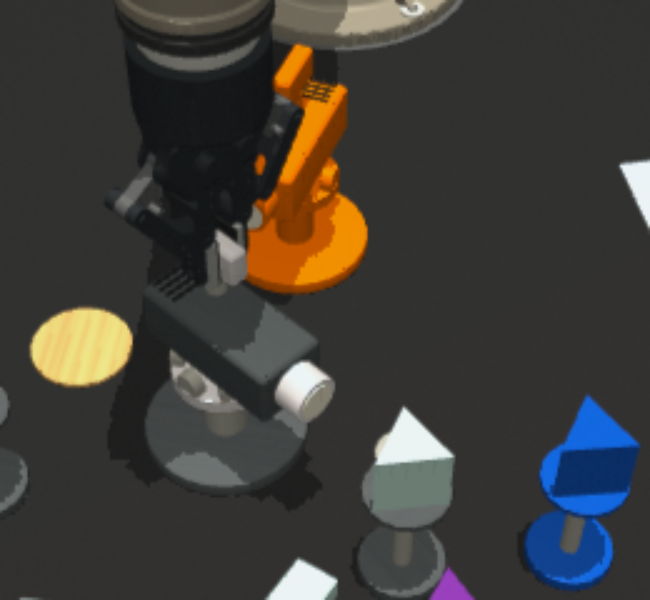

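The lamp's nose, at crop (305,390), now points toward the pale prism at (405,455). I'll lower the knob, release it and retreat upward.

>>> play_rows([
  [[1,0,0,0.02,0],[1,0,0,0.045,0],[1,0,0,0.06,0],[1,0,0,0.06,0],[-1,0,0,0.06,0],[-1,0,0,0.06,0],[-1,0,0,0.06,0],[-1,0,0,0.06,0],[-1,0,0,0.06,0],[-1,0,0,0.06,0],[-1,0,0,0.06,0],[-1,0,0,0.06,0]],
])

```text
clock: 7.03
tcp_pos: [0.5463, -0.0153, 0.1448]
orientation: [-1.393, 2.816, -0.0]
contact_force: [0.8, 0.3, 0.5]
grip_width: 0.0854
gripper_force: 0.0
```

>>> play_rows([
  [[-1,0,0,-0.1,0],[-1,0,0,-0.2,0],[-1,0,0,-0.3,0],[-1,0,0,-0.45,0],[-1,0,0,-0.6,0],[-1,0,0,-0.75,0],[-1,0,0,-0.75,0],[-1,0,0,-0.75,0]],
])

```text
clock: 7.7
tcp_pos: [0.5473, -0.0151, 0.2966]
orientation: [-1.391, 2.812, -0.002]
contact_force: [-0.2, -0.3, -1.3]
grip_width: 0.0856
gripper_force: 0.0
```

Run:
```python
from h import *
o=get_obs(); print(o["clock"],o["tcp_pos"],o["contact_force"],o["grip_width"])
p=viewer.grab_frame("scene")
cv2.imwrite("pics/g3.png",cv2.resize(p["pixels"][150:350,200:400,::-1],None,fx=3,fy=3))
u=[.545,-.0138]
print("bar top centre px knob down / up18mm",(proj(p,u+[.169])-[200,150])*3,(proj(p,u+[.187])-[200,150])*3)
D=viewer.trace(p,"knob_grip")
for d in D: ys,xs=np.nonzero(d["pixels"]); print(d["score"],xs.mean(),ys.mean())
print("expected",proj(p,u+[.157]),proj(p,u+[.170]))
```

```text
7.7 [ 0.54734344 -0.01513574  0.29662197] [-0.18558633 -0.29033656 -1.29492162] 0.08556096860088125
bar top centre px knob down / up18mm [192.39349852 183.11158377] [190.37525723 156.86492514]
0.75 265.1511879049676 218.32829373650108
expected [264.56804093 216.7186275 ] [264.09434645 210.55836444]
```

View pics/g3.png

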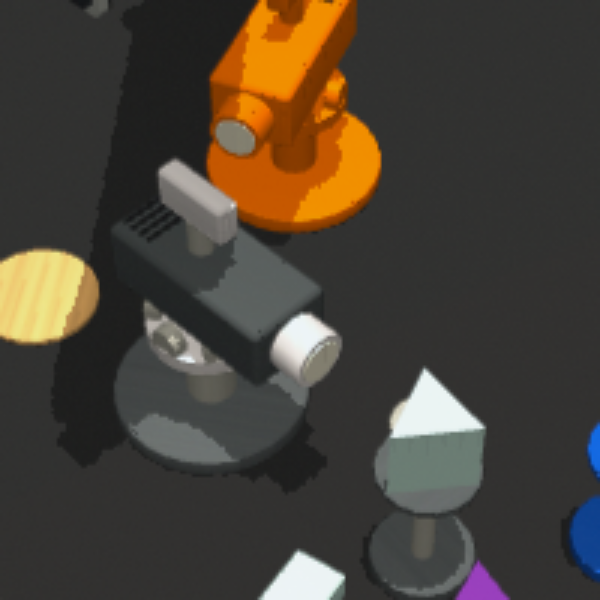

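The knob is fully down: its centre is at scene (265,218), against (266,219) at the start. The lamp faces the pale prism and the gripper is clear.

```bash
python3 -c "
from bench import r
print(r.hand_in())"
```

```text
the job is handed in; nothing more can be done
None
```

The lamp now points at the pale triangular prism with its knob snapped fully down in that notch, and I handed the job in at about 7.8 s with the gripper clear; no verdict came back.

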